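Slide a fixture plate onto the free rail pair and seat it against its back stop

ROBOT

A 6-joint arm with a two-finger parallel gripper is mounted at the origin on a cart in front of the work surface, level with it; the furniture and walls round the work are solid. World frame = base frame: x ahead of the robot, y to its left, z up, the work surface at z = 0. Lengths are in m, angles in rad, forces in N, time in s.
With the tool pointing down it reaches from about 0.35 to 0.975 m from the base axis. Payload 4.9 kg.
Tool frame: the origin (TCP) lies on the centre line of the jaws, within the pads' length; the fingertips stand 22 mm ahead of it and the grasp point (between the pads) lies 3 mm ahead of it (manip.tcp_to_tips is the distance from the TCP to the fingertips, in m); z points along the fingers, x is the direction in which the jaws open and shut, and the axes are right-handed (so a half turn about z gives the same grasp; the last joint's range is limited). The gripper opens to 85 mm and grips with 20 to 120 N. Pads are 22 mm wide; open, the fingers measure 114 mm over their backs; the gripper's body (76 mm by 85 mm) begins 54 mm behind the grasp point. The pads swing forward as they close: fully open they stand 13 mm farther back than shut.
Start: joints at [1.14, 0.053, 1.613, -0, 1.476, -0.119], TCP at [0.192, 0.595, 0.253] pointing down, gripper open.
Joint ranges: [-3.01, 3.01], [-1.01, 2.22], [0.06, 2.58], [-1.02, 4.17], [0.09, 2.62], [-3.14, 3.14]. Speed limits (rad/s): [2.57, 2.57, 3.14, 3.14, 3.14, 3.14].

INTERFACE

Orientations are given as a unit quaternion [w, x, y, z].
In Python, from plant import manip gives the robot as it stands.
- The arm moves only by the shell command python3 -m pendant 'ROWS'. ROWS is a JSON object of lists of equal length, an entry for each row: "linear": the shift along the tool's x, y, z in cm, a list of three; "rotation": the turn, a rotation vector about the tool's x, y, z in degrees, a list of three; "grip": the closure, from 0 (fully open) to 1 (shut). A call has exactly 10 rows; each row is the pose to reach, as a shift and turn from the pose commanded when the call began, along the tool's axes at that moment; what a row does not reach only later rows make up. A row lasts 1/12 s, in which the tool goes at most 41.7 mm and 7.16 degrees, less where a joint would pass 70% of its speed; a pose out of reach is approached as far as the arm can. A call with a gripper value outside its range is refused whole. The fingers move at their own pace and stop on an object; the grip force is fixed at half the most. Time passes only in rows, so rows that repeat a pose let the fingers close, or fill a call up. It gives the time, the measured TCP pose, the force and the opening at its end, in the units of the state.
- manip.state(): the state, without advancing time (a new reading comes with each control period).
- manip.grab_frame(name): name is "scene" or "top" or "wrist"; returns the picture (420x560x3 uint8, red, green, blue); there is no depth.
- manip.calibration(name): a dict with "fx", "fy", "cx", "cy" (pixels), "k1" (the pictures are not rectified: a ray, as slopes to the right and down, at radius r is drawn at 1 + k1 r^2 times it, then the intrinsics apply), "cam_to_world" (4x4, takes a point from camera to world coordinates). Camera axes: x right, y up, looking along -z (the intrinsics and any distortion apply to the point x, -y, -z); pixel columns grow to the right and rows downward; lengths in m; the calibration is good to about 2 mm. A picture is of the moment at which its call begins: read the wrist's pose just before it. calibration takes no time and is no camera call; for the wrist camera it gives the pose at the moment of the call.
- manip.job_done(): hands the job in, once; it reports no verdict.
The state is a dict: "time": time; "joint_pos": joint angles; "joint_vel": joint speeds; "joint_efforts": joint torques, N m; "tool_pos": TCP position; "tool_rot": TCP orientation; "contact_force": force on the tool from outside, world axes, zero at the start; "ft_torque": the same for the moment, N m; "gripper_width": opening from 0.0 (shut) to 1.0 (fully open).
Only numpy, scipy, OpenCV 4.12 (cv2) and the standard library are available. Lean on these libraries where they do the work, as an engineer would, in place of code of your own. Each camera call takes 0.05 s, during which the arm holds its last target. There are 200 camera calls.

TASK

Take the plain metal sheet with the upright handle off the bench and slide it, handle towards you, onto the one free pair of rails in the left-hand bay of the plate rack. Feel for the back stop, which is set to a different depth every time: press the sheet squarely against it for a moment, firmly but without forcing anything, then let go and leave the sheet touching the stop. Leave the other things on the bench where they are.

Things in the scene. Friction and masses are not known exactly. Their poses are not given: they have to be found in the camera images.
- sheet: Loose aluminium sheet, 0.25 kg: flat panel 90 mm long (x), 110 wide (y), 4 thick, leading corners (+x) rounded at 5 mm. A tongue 36 mm wide runs 75 mm from its front edge to -x and carries the dark upright handle. Origin: centre of the panel's underside; +x is the edge that enters the rack first, z up. Starts flat on the bench.
- sheet_grip (a point): Grip point in the middle of the handle, 95 mm on the -x side of the sheet's origin and 22 mm above its underside. The handle is a bar 40 mm long (x), 12 mm thick (y), its top 39 mm above the sheet's underside; take it from above, fingers closing across y.
- rack: Fixed aluminium plate rack, 125 mm deep, 256 wide, 96 high, open at the front. Origin: bench level, middle of its front; x points into the rack, y to its left, z up. Two bays centred at y = +61.5 (left) and -61.5 mm (right), each 113 mm wide between 10 mm walls with rounded front edges. Each bay has two rail pairs, low and high: ledge tops 40 and 80 mm above the bench.
- left_low (a point): Middle of the left bay's front at the height of its low ledges' tops (rack x 0, y +61.5, z 40 mm). Ledges are 10 mm wide along each wall, from the front backwards; a lip over each, starting 10 mm behind the front, leaves a groove 8 mm high for the 4 mm sheet.
- left_high (a point): The same for the high pair of the left bay (rack x 0, y +61.5, z 80 mm). When seated, the sheet's handle middle stands about 36 to 64 mm in front of the rack. Bearing down or up on the rails (some 10 N) makes a drag of several newtons that feels like a stop: slide it lightly.
- blank_low: Dark blanking plate, 70 x 110 x 6.5 mm, fixed on the low rail pair (40 mm) of either the left or the right bay. Origin: centre of its underside.
- blank_high: Dark blanking plate, 70 x 110 x 6.5 mm, fixed on the high rail pair (80 mm) of the bay that blank_low is not in. Origin: centre of its underside. The left bay's free pair is the one at the other height than the blanking plate in it.
- backstop: Stop of the left bay: a column behind it carries a steel bar with a black rubber buffer face, 40 mm wide, serving both heights. Origin: bench level at the left bay's front middle, so it does not tell the depth: the face stands anywhere from 76 to 100 mm behind the rack's front, found by touch. It gives 4 mm under a light spring (about 0.5 N), then is hard; press with 3 to 12 N.
- grease_tin: Bystander: green tin with a pale lid, 62 mm across, 42 mm high; origin under its centre.
- spanner_13: Bystander: steel spanner, 161 mm long; origin under its centre.
- elbow_fitting: Bystander: small black elbow fitting, 30 mm; origin under its centre.
- pager_box: Bystander: grey pocket box, 62 x 42 x 20 mm; origin under its centre.

How it is judged:
On the way, in this order (a step that is already met when the one before it is completed fails the run):
1. the sheet has entered the free rail pair of the left bay by at least 40 mm (y of sheet in the frame of rack between 0.0575 and 0.0655 m and angle between the z axis of sheet and the z axis of rack, either way round below 0.06 rad and angle between the x axis of sheet and the x axis of rack, either way round below 0.06 rad and ((y of blank_low in the frame of rack above 0 m and z of sheet in the frame of rack between 0.076 and 0.085 m) or (y of blank_high in the frame of rack above 0 m and z of sheet in the frame of rack between 0.036 and 0.045 m)) and x of sheet in the frame of rack above -0.005 m), for 0.1 s.
2. the sheet, on those rails, is pressed against the back stop with more than 2 N (y of sheet in the frame of rack between 0.0575 and 0.0655 m and angle between the z axis of sheet and the z axis of rack, either way round below 0.06 rad and angle between the x axis of sheet and the x axis of rack, either way round below 0.06 rad and ((y of blank_low in the frame of rack above 0 m and z of sheet in the frame of rack between 0.076 and 0.085 m) or (y of blank_high in the frame of rack above 0 m and z of sheet in the frame of rack between 0.036 and 0.045 m)) and contact force between sheet and backstop above 2 N), for 0.3 s.
At the end, for the whole second after the job is handed in: The sheet lies at rest, released, on the free rail pair of the left bay (within 4 mm of the bay's middle, square within 0.06 rad, in the groove opposite in height to the bay's blanking plate), handle out, touching the back stop's buffer (y of sheet in the frame of rack between 0.0575 and 0.0655 m and angle between the z axis of sheet and the z axis of rack, either way round below 0.06 rad and angle between the x axis of sheet and the x axis of rack, either way round below 0.06 rad and ((y of blank_low in the frame of rack above 0 m and z of sheet in the frame of rack between 0.076 and 0.085 m) or (y of blank_high in the frame of rack above 0 m and z of sheet in the frame of rack between 0.036 and 0.045 m)) and x of sheet in the frame of rack above 0.03 m and contact force between sheet and backstop above 0.1 N and linear speed of sheet below 0.01 m/s and angular speed of sheet below 0.1 rad/s).
It fails at once if the sheet is pressed on the back stop with more than 16 N (contact force between sheet and backstop above 16 N).
It fails at once if the sheet is forced against the rack with more than 20 N (contact force between sheet and rack above 20 N).
It fails at once if the sheet is knocked on a blanking plate with more than 15 N (contact force between sheet and blank_low above 15 N or contact force between sheet and blank_high above 15 N).
It fails at once if a bystander is moved more than 3 cm (distance of any of grease_tin, spanner_13, elbow_fitting, pager_box from where it was at the start of the episode above 0.03 m).
It also fails if it takes over 72 s, if anything falls off the work surface, if the arm or the gripper's body presses on something with over 40 N, if the wrist force passes 120 N, or if a joint passes its speed limit or range.

## Working session

There is one attempt and no reset: what is moved stays moved. The work goes in short steps, Python scripts to look and compute and a shell command to move; the robot and the scene stay as the last step left them, time stands still between calls to the robot, and variables do not carry over. Pictures are saved under pics/ and viewed, about 8 in all and at most 12, crops included, and the job is handed in when it is done.

```bash
ls; mkdir -p pics; python3 - <<'E'
from plant import manip
import cv2,numpy as np
s=manip.state(); print({k:np.round(v,3).tolist() for k,v in s.items()}, manip.tcp_to_tips)
for n in("scene","top"):
    c=manip.calibration(n); print(n,{k:np.round(v,4).tolist() for k,v in c.items()})
    cv2.imwrite(f"pics/{n}0.png",manip.grab_frame(n)[:,:,::-1])
E
```

```text
pics
{'time': 0.0, 'joint_pos': [1.14, 0.053, 1.614, -0.0, 1.476, -0.119], 'joint_vel': [-0.001, -0.001, -0.0, 0.001, -0.0, 0.0], 'joint_efforts': [0.0, -39.368, -37.017, -0.0, 0.007, 0.0], 'tool_pos': [0.192, 0.594, 0.252], 'tool_rot': [0.001, 0.808, 0.589, -0.001], 'contact_force': [0.095, 0.268, -0.016], 'ft_torque': [0.03, 0.024, -0.019], 'gripper_width': 1.004} 0.022
scene {'fx': 459.5532, 'fy': 459.5532, 'cx': 282.1046, 'cy': 211.7389, 'k1': -0.0174, 'cam_to_world': [[-0.8846, 0.3505, -0.3075, 0.1674], [-0.4661, -0.6827, 0.5627, 0.6889], [-0.0127, 0.6411, 0.7673, 1.0346], [0.0, 0.0, 0.0, 1.0]]}
top {'fx': 527.6968, 'fy': 527.6968, 'cx': 279.5915, 'cy': 212.2175, 'k1': -0.0471, 'cam_to_world': [[-0.1536, 0.9563, -0.2488, 0.1915], [-0.9881, -0.148, 0.0411, 0.0287], [0.0025, 0.2522, 0.9677, 1.4876], [0.0, 0.0, 0.0, 1.0]]}
```

View pics/scene0.png

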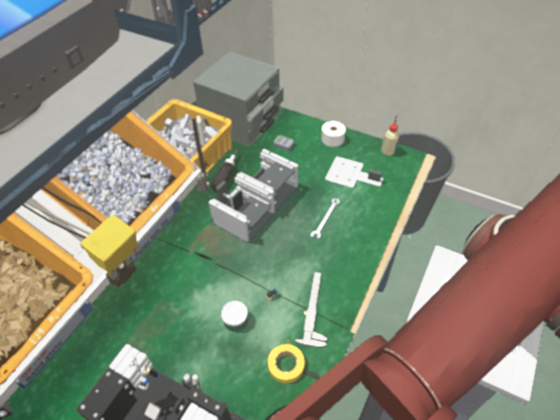

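View pics/top0.png

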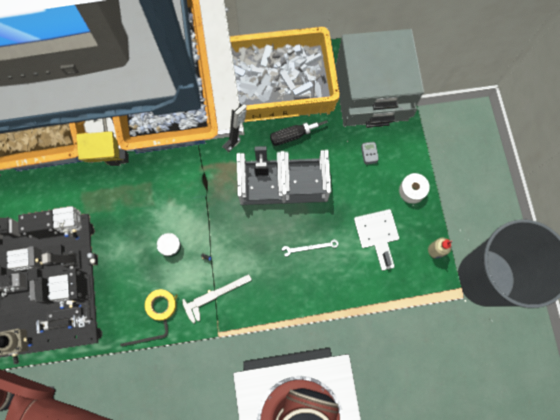

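The scene and top views show the rack at about (283,178) in top. The sheet is at (377,230) with its handle at (387,259), and the spanner is at (310,247). The box is at (370,152) and the elbow near (207,257). Next I'll enlarge the rack and the sheet.

```bash
python3 - <<'E'
import cv2,numpy as np
a=cv2.imread("pics/top0.png")
r=cv2.resize(a[140:215,225:345],None,fx=5,fy=5,interpolation=cv2.INTER_CUBIC)
s=cv2.resize(a[205:275,345:405],None,fx=3.3,fy=3.3*375/231,interpolation=cv2.INTER_CUBIC)
s=cv2.resize(a[205:280,350:405],None,fx=3.6,fy=5,interpolation=cv2.INTER_CUBIC)
cv2.imwrite("pics/c1.png",np.hstack([r,s])); print(r.shape,s.shape)
E
```

```text
(375, 600, 3) (375, 198, 3)
```

View pics/c1.png

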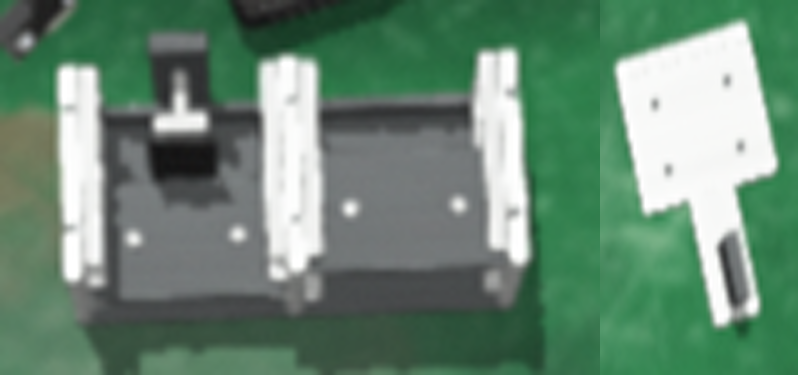

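```bash
cat > h.py <<'E'
import numpy as np,cv2
from plant import manip
def calib(n):
    c=manip.calibration(n); return {k:(np.array(v) if k=="cam_to_world" else v) for k,v in c.items()}
def world(c,px,z):
    """pixels -> world points on plane(s) z"""
    K=np.array([[c["fx"],0,c["cx"]],[0,c["fy"],c["cy"]],[0,0,1.]])
    p=cv2.undistortPoints(np.array(px,float).reshape(-1,1,2),K,np.array([c["k1"],0,0,0.])).reshape(-1,2)
    T=c["cam_to_world"]; d=np.c_[p[:,0],-p[:,1],-np.ones(len(p))]@T[:3,:3].T; o=T[:3,3]
    return o+d*((np.asarray(z)-o[2])/d[:,2])[:,None]
def pix(c,P):
    T=c["cam_to_world"]; q=(np.atleast_2d(P)-T[:3,3])@T[:3,:3]; s=np.c_[q[:,0],-q[:,1]]/-q[:,2:]
    s=s*(1+c["k1"]*(s**2).sum(1,keepdims=True)); return s*c["fx"]+[c["cx"],c["cy"]]
E
python3 - <<'E'
from h import *
c=calib("top"); np.set_printoptions(precision=4,suppress=True)
w=world(c,[(238,196),(330.4,192.4),(237,153),(328,150)],[.096]*4);print(w)
print("rack width",np.linalg.norm(w[0]-w[1]),"depth",np.linalg.norm(w[0]-w[2]),"yaw",np.arctan2(*(w[1]-w[0])[:2])) 
s=world(c,[(354.2,217.4),(390.3,209.4),(399.2,238.6),(363.3,247.6)],[.004]*4);print(s,s.mean(0))
print(np.linalg.norm(s-np.roll(s,-1,0),axis=1))
h=world(c,[(387.5,259)],[.03]);print(h)
d=(s[0]+s[1]-s[2]-s[3]);print("sheet yaw",np.arctan2(d[1],d[0]))
print("bystanders",world(c,[(310,247),(370,152),(415,188),(207,257)],[0,.02,.042,.01]))
E
```

```text
[[ 0.6123  0.0754  0.096 ]
 [ 0.5837 -0.1774  0.096 ]
 [ 0.7375  0.0614  0.096 ]
 [ 0.7074 -0.193   0.096 ]]
rack width 0.2544365275329033 depth 0.12598224300158647 yaw -3.02876814456984
[[ 0.5245 -0.246   0.004 ]
 [ 0.532  -0.3548  0.004 ]
 [ 0.4429 -0.3624  0.004 ]
 [ 0.433  -0.255   0.004 ]] [ 0.4831 -0.3045  0.004 ]
[0.1091 0.0895 0.1079 0.092 ]
[[ 0.3865 -0.3109  0.03  ]]
sheet yaw 0.09145795062153081
bystanders [[ 0.4589 -0.1048  0.    ]
 [ 0.7104 -0.3274  0.02  ]
 [ 0.5748 -0.4288  0.042 ]
 [ 0.4733  0.1893  0.01  ]]
```

Measured sizes agree with the data: rack 254×126, sheet 109×90. The right-hand blanking plate appears displaced as the higher one, so the left bay's high pair looks free. I'll confirm this with the wrist camera. Now I'll head for the sheet.

```bash
cat >> h.py <<'E'
from scipy.spatial.transform import Rotation as R
def tool():
    s=manip.state(); q=np.array(s["tool_rot"]); return s,R.from_quat(np.r_[q[1:],q[0]]),np.array(s["tool_pos"])
def goal(p,xyaw):
    """target TCP (m) pointing down, tool x at world yaw (deg) -> linear cm, rotation deg in tool axes"""
    s,r,t=tool(); a=np.radians(xyaw); X=[np.cos(a),np.sin(a),0]; Z=[0,0,-1]
    g=R.from_matrix(np.c_[X,np.cross(Z,X),Z])
    print("t",round(s["time"],2),"at",np.round(t,4),"lin cm",np.round(r.inv().apply(np.array(p)-t)*100,2),"rot",np.round(np.degrees((r.inv()*g).as_rotvec()),2),"F",np.round(s["contact_force"],1),"w",round(s["gripper_width"],3))
E
python3 - <<'E'
from h import *
goal([.45,.25,.30],95)
c=calib("wrist");s,r,t=tool();T=c["cam_to_world"]
print("cam in tool",r.inv().apply(T[:3,3]-t),"look",r.inv().apply(-T[:3,2]),"right",r.inv().apply(T[:3,0]),c["fx"],c["k1"])
E
python3 -m pendant '{"linear":[[-24.8,34.8,-4],[-24.8,34.8,-4],[-24.8,34.8,-4],[-24.8,34.8,-4],[-24.8,34.8,-4],[-24.8,34.8,-4],[-24.8,34.8,-4],[-24.8,34.8,-4],[-24.8,34.8,-4],[-24.8,34.8,-4]],"rotation":[[0,0,-23],[0,0,-23],[0,0,-23],[0,0,-23],[0,0,-23],[0,0,-23],[0,0,-23],[0,0,-23],[0,0,-23],[0,0,-23]],"grip":[0,0,0,0,0,0,0,0,0,0]}'
python3 -c "
from h import *
goal([.42,-.12,.26],95)"
```

```text
t 0.1 at [0.1915 0.5944 0.2522] lin cm [-24.86  35.17  -4.75] rot [ -0.03   0.1  -22.87] F [-0.7  0.5  0.1] w 1.003
cam in tool [-0.0005127  -0.06619072 -0.12053066] look [4.05065015e-04 2.63781112e-01 9.64582480e-01] right [ 9.99999220e-01  1.03312014e-03 -7.02461731e-04] 314.57614052295327 -0.06622207839783467
time: 0.93
tool_pos: [0.4374, 0.2635, 0.2916]
tool_rot: [-0.0, 0.675, 0.738, -0.0]
contact_force: [0.6, 1.4, -0.3]
gripper_width: 1.001
t 0.93 at [0.4374 0.2635 0.2916] lin cm [-38.04  -5.17   3.16] rot [-0.02  0.    0.14] F [ 0.6  1.4 -0.3] w 1.001
```

```bash
python3 -m pendant '{"linear":[[-26,-1,5],[-26,-1,5],[-26,-1,5],[-26,-1,5],[-26,-1,5],[-26,-1,5],[-26,-1,5],[-26,-1,5],[-26,-1,5],[-26,-1,5]],"rotation":[[0,0,0],[0,0,0],[0,0,0],[0,0,0],[0,0,0],[0,0,0],[0,0,0],[0,0,0],[0,0,0],[0,0,0]],"grip":[0,0,0,0,0,0,0,0,0,0]}'
python3 - <<'E'
from h import *
import pickle
c=calib("wrist"); f=manip.grab_frame("wrist"); cv2.imwrite("pics/w1.png",f[:,:,::-1]); pickle.dump(c,open("pics/w1.pkl","wb"))
goal([.40,-.285,.22],95)
E
```

```text
time: 1.77
tool_pos: [0.4502, 0.0063, 0.2418]
tool_rot: [-0.0, 0.675, 0.738, 0.0]
contact_force: [-0.2, -0.3, 0.2]
gripper_width: 1.004
t 1.82 at [0.4503 0.0065 0.242 ] lin cm [-28.58  -7.66   2.19] rot [ 0.02 -0.02  0.22] F [ 0.4 -0.1  0.6] w 0.998
```

View pics/w1.png

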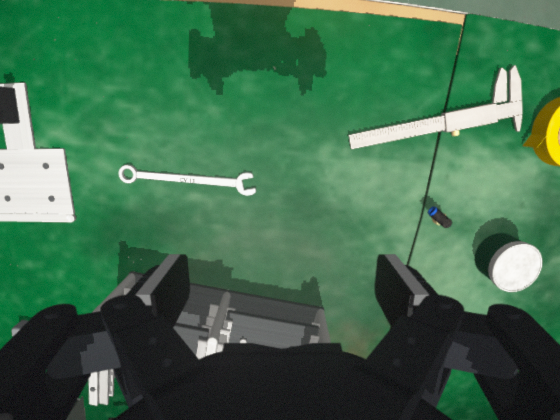

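The wrist image is inverted: tool +y (world +x) points down in it, and the gripper hides the rack. It shows the spanner at (185,180), the sheet at (35,180) and the elbow at (440,217). I'll move forward to look down on the rack's front.

```bash
python3 -m pendant '{"linear":[[-2,15,-2],[-2,15,-2],[-2,15,-2],[-2,15,-2],[-2,15,-2],[-2,15,-2],[-2,15,-2],[-2,15,-2],[-2,15,-2],[-2,15,-2]],"rotation":[[0,0,0],[0,0,0],[0,0,0],[0,0,0],[0,0,0],[0,0,0],[0,0,0],[0,0,0],[0,0,0],[0,0,0]],"grip":[0,0,0,0,0,0,0,0,0,0]}'
python3 - <<'E'
from h import *
import pickle
c=calib("wrist"); f=manip.grab_frame("wrist"); cv2.imwrite("pics/w2.png",cv2.resize(f[:,:,::-1],(800,600),interpolation=cv2.INTER_CUBIC)); pickle.dump(c,open("pics/w2.pkl","wb"))
E
```

```text
time: 2.65
tool_pos: [0.6006, -0.0006, 0.262]
tool_rot: [0.0, 0.675, 0.738, 0.0]
contact_force: [-0.0, -0.7, -0.8]
gripper_width: 0.997
```

View pics/w2.png

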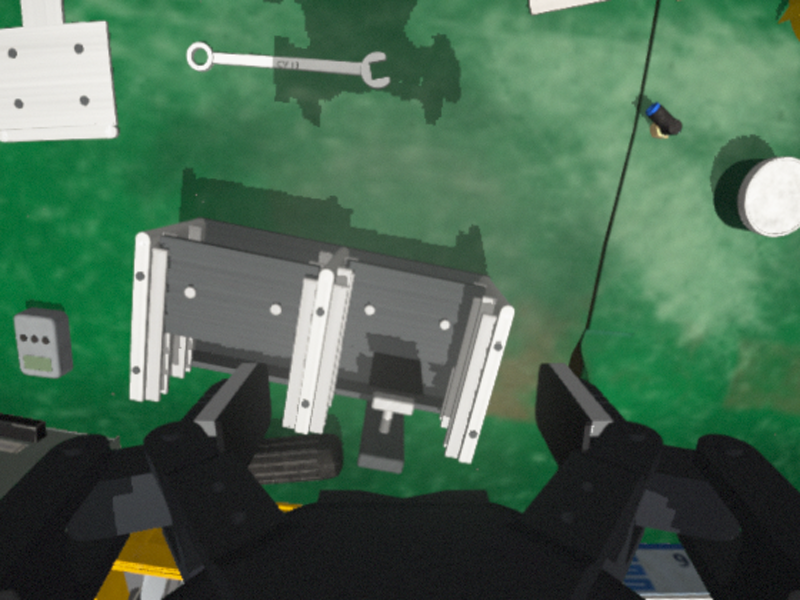

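The left bay (image right, with the stop) shows two pairs of lips above its dark plate. The right bay shows only one. So blank_low is in the left bay and the free pair is left_high. Wall-top fronts are at about (142,234), (326,270), (508,307). I'll fit the rack pose to the wall tops and the sheet pose from the top view.

```bash
cat > fit.py <<'E'
from h import *
import pickle
from scipy.optimize import least_squares
c=pickle.load(open("pics/w2.pkl","rb"))
# wall-top outer corners in rack frame: front tips, backs (z .096)
M=np.array([[0,-.123,.096],[0,0,.096],[0,.123,.096],[.125,-.128,.096],[.125,-.118,.096],[.125,.128,.096],[.125,.118,.096]])
px=np.array([[143,233],[327,269],[507,306],[130,401],[145,402],[470,463],[459,461]])*.7
def tr(p,M): a=p[2]; return np.c_[p[0]+np.cos(a)*M[:,0]-np.sin(a)*M[:,1],p[1]+np.sin(a)*M[:,0]+np.cos(a)*M[:,1],M[:,2]]
r=least_squares(lambda p:(pix(c,tr(p,M))-px).ravel(),[.598,-.051,-.11],loss="soft_l1")
print("rack",r.x,"deg",np.degrees(r.x[2])); print(np.round(pix(c,tr(r.x,M))-px,1).tolist())
print("left_high",tr(r.x,np.array([[0,.0615,.08]])))
f=cv2.imread("pics/w2.png"); B=[]
E=[]
for y in(-.128,-.118,-.005,.005,.118,.128): E+= [[0,y,.096],[.125,y,.096]]
for z,x0,y0 in((.0465,0,.0065),(.0465,0,.1165),(.0465,.07,.0065),(.0865,0,-.0065),(.0865,0,-.1165)): E+=[[x0,y0,z],[x0+.07,y0,z]]
q=(pix(c,tr(r.x,np.array(E)))/.7*2).astype(int)
g=cv2.resize(f,None,fx=2,fy=2)
for i in range(0,len(q),2): cv2.line(g,q[i].tolist(),q[i+1].tolist(),(0,0,255) if i<12 else (255,255,0),1)
cv2.imwrite("pics/fit.png",g[400:960,230:1030])
E
python3 fit.py
```

```text
rack [ 0.60006482 -0.05056087 -0.11097166] deg -6.358207815160884
[[-0.3, 0.1], [0.2, 0.2], [1.7, -0.7], [-0.5, -0.5], [-1.7, 0.7], [1.1, 0.4], [-0.3, 0.2]]
left_high [[0.60687558 0.01056084 0.08      ]]
```

View pics/fit.png

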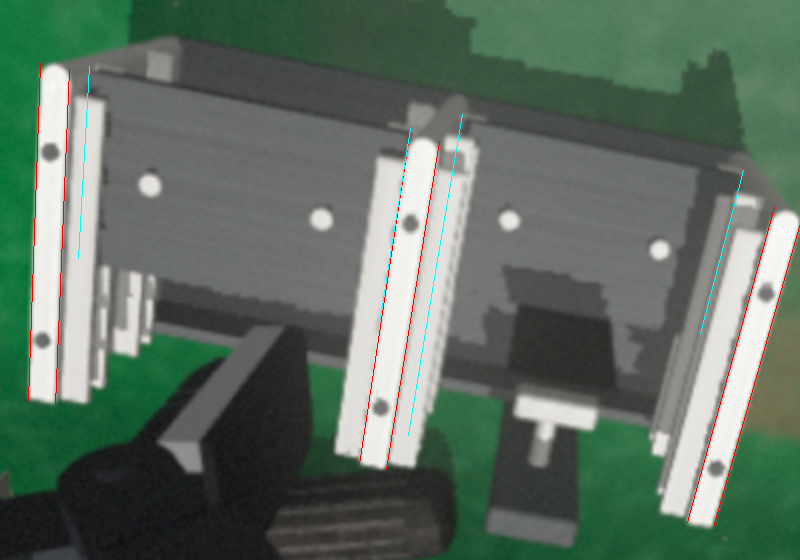

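The overlay agrees: wall edges are on to about 1 px and the left-bay plate lies at the low height. Rack yaw is −6.36° and left_high is (0.607, 0.0105, 0.080). Now over the sheet.

```bash
python3 -c "
from h import *
goal([.425,-.31,.24],95.3)"
python3 -m pendant '{"linear":[[-29.5,-20,2],[-29.5,-20,2],[-29.5,-20,2],[-29.5,-20,2],[-29.5,-20,2],[-29.5,-20,2],[-29.5,-20,2],[-29.5,-20,2],[-29.5,-20,2],[-29.5,-20,2]],"rotation":[[0,0,0],[0,0,0],[0,0,0],[0,0,0],[0,0,0],[0,0,0],[0,0,0],[0,0,0],[0,0,0],[0,0,0]],"grip":[0,0,0,0,0,0,0,0,0,0]}'
python3 - <<'E'
from h import *
import pickle
c=calib("wrist"); f=manip.grab_frame("wrist"); cv2.imwrite("pics/w3.png",cv2.resize(f[:,:,::-1],(800,600),interpolation=cv2.INTER_CUBIC)); pickle.dump(c,open("pics/w3.pkl","wb"))
goal([.3885,-.3137,.1],95.3)
E
```

```text
t 2.7 at [ 0.6008 -0.0007  0.262 ] lin cm [-29.23 -20.28   2.2 ] rot [ 0.02  0.01 -0.16] F [ 0.4  0.8 -0. ] w 1.002
time: 3.53
tool_pos: [0.426, -0.3159, 0.2416]
tool_rot: [0.0, 0.677, 0.736, -0.001]
contact_force: [-0.5, -0.2, 0.5]
gripper_width: 0.999
t 3.58 at [ 0.4271 -0.3142  0.2417] lin cm [ 0.37 -3.85 14.17] rot [ 0.   -0.   -0.41] F [0.2 0.8 0.1] w 1.003
```

View pics/w3.png

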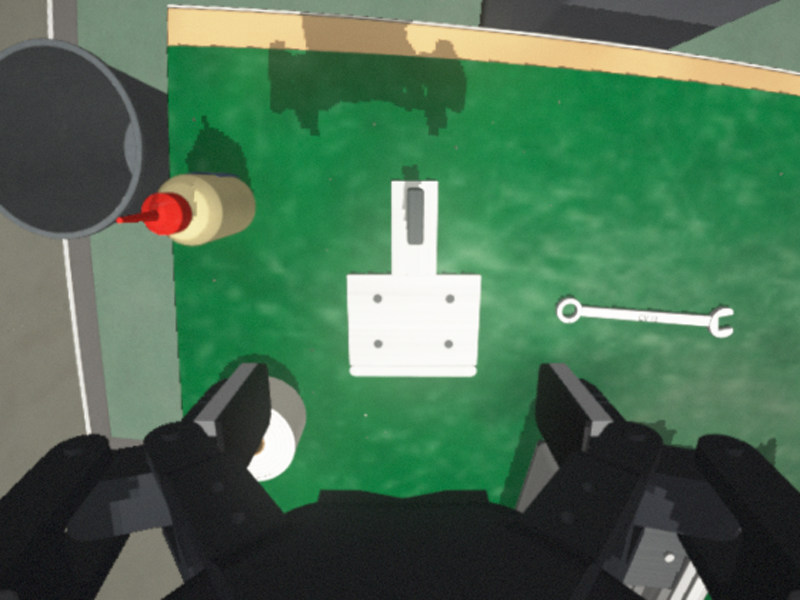

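```bash
cat > fit2.py <<'E'
from h import *
import pickle
from scipy.optimize import least_squares
c=pickle.load(open("pics/w3.pkl","rb"))
M=np.array([[-.045,-.055,.004],[-.045,.055,.004],[-.12,-.018,.004],[-.12,.018,.004],[-.045,-.018,.004],[-.045,.018,.004],[-.075,0,.039],[-.115,0,.039]])
px=np.array([[347,275],[481,275],[391,181],[437.5,181.5],[391,275],[437,275],[416,245],[416,189]])*.7
def tr(p,M): a=p[2]; return np.c_[p[0]+np.cos(a)*M[:,0]-np.sin(a)*M[:,1],p[1]+np.sin(a)*M[:,0]+np.cos(a)*M[:,1],M[:,2]]
r=least_squares(lambda p:(pix(c,tr(p,M))-px).ravel(),[.483,-.3045,.095],loss="soft_l1")
print("sheet",r.x,"deg",np.degrees(r.x[2])); print(np.round(pix(c,tr(r.x,M))-px,1).tolist())
g=tr(r.x,np.array([[-.095,0,.022]]))[0]; print("grip",g)
goal([g[0],g[1],.10],90+np.degrees(r.x[2]))
print("bottle foot",world(c,np.array([[235,205]])*.7,[.0]),"lead edge",world(c,np.array([[350,376],[477,376]])*.7,[.0]*2))
E
python3 fit2.py
```

```text
sheet [ 0.48501679 -0.30235942  0.08381565] deg 4.802283040371459
[[-0.1, 0.1], [0.2, 0.0], [0.3, -0.1], [0.2, -0.5], [0.7, 0.1], [-0.6, 0.0], [-0.4, 0.3], [-0.1, -0.0]]
grip [ 0.39035028 -0.31031259  0.022     ]
t 3.58 at [ 0.4271 -0.3142  0.2417] lin cm [ 0.7  -3.63 14.17] rot [ 0.   -0.    0.08] F [0.2 0.8 0.1] w 1.003
bottle foot [[ 0.39541181 -0.454079    0.        ]] lead edge [[ 0.53649519 -0.35409334  0.        ]
 [ 0.52728475 -0.2424247   0.        ]]
```

```bash
python3 -m pendant '{"linear":[[0.7,-3.6,3],[0.7,-3.6,6],[0.7,-3.6,9],[0.7,-3.6,12],[0.7,-3.6,14],[0.7,-3.6,16],[0.7,-3.6,17.5],[0.7,-3.6,17.5],[0.7,-3.6,17.5],[0.7,-3.6,17.5]],"rotation":[[0,0,0],[0,0,0],[0,0,0],[0,0,0],[0,0,0],[0,0,0],[0,0,0],[0,0,0],[0,0,0],[0,0,0]],"grip":[0,0,0,0,0,0,0,0,0,0]}'
python3 -c "
from h import *
goal([.3904,-.3103,.033],94.8)"
```

```text
time: 4.42
tool_pos: [0.3931, -0.3089, 0.068]
tool_rot: [0.001, 0.674, 0.738, 0.0]
contact_force: [0.8, -0.6, -0.1]
gripper_width: 1.0
t 4.42 at [ 0.3931 -0.3089  0.068 ] lin cm [-0.11 -0.28  3.5 ] rot [0.08 0.08 0.39] F [ 0.8 -0.6 -0.1] w 1.0
```

```bash
python3 -m pendant '{"linear":[[-0.1,-0.2,1],[-0.1,-0.2,2],[-0.1,-0.2,3],[-0.1,-0.2,3.4],[-0.1,-0.2,3.4],[-0.1,-0.2,3.4],[-0.1,-0.2,3.4],[-0.1,-0.2,3.4],[-0.1,-0.2,3.4],[-0.1,-0.2,3.4]],"rotation":[[0,0,0],[0,0,0],[0,0,0],[0,0,0],[0,0,0],[0,0,0],[0,0,0],[0,0,0],[0,0,0],[0,0,0]],"grip":[0,0,0,0,0,0,0,0.3,0.6,0.8]}'
python3 -c "
from h import *
goal([.3904,-.3103,.033],94.8)"
```

```text
time: 5.25
tool_pos: [0.3904, -0.3103, 0.0332]
tool_rot: [0.0, 0.675, 0.738, -0.0]
contact_force: [-0.2, 0.3, -0.1]
gripper_width: 0.607
t 5.25 at [ 0.3904 -0.3103  0.0332] lin cm [ 0.   -0.    0.02] rot [0.03 0.04 0.33] F [-0.2  0.3 -0.1] w 0.607
```

Position is exact. Close.

```bash
python3 -m pendant '{"linear":[[0,0,0],[0,0,0],[0,0,0],[0,0,0],[0,0,0],[0,0,0],[0,0,0],[0,0,0],[0,0,0],[0,0,0]],"rotation":[[0,0,0],[0,0,0],[0,0,0],[0,0,0],[0,0,0],[0,0,0],[0,0,0],[0,0,0],[0,0,0],[0,0,0]],"grip":[0.85,0.9,1,1,1,1,1,1,1,1]}'
python3 -c "
from h import *
goal([.3904,-.3103,.033],94.8)"
```

```text
time: 6.08
tool_pos: [0.3904, -0.3103, 0.033]
tool_rot: [0.0, 0.675, 0.738, -0.0]
contact_force: [-0.8, 0.1, 2.6]
gripper_width: 0.132
t 6.08 at [ 0.3904 -0.3103  0.033 ] lin cm [-0.  0. -0.] rot [0.02 0.03 0.33] F [-0.8  0.1  2.6] w 0.132
```

```bash
cat >> h.py <<'E'
RK=np.array([.60006,-.05056,-.110972])
def rgoal(xs,dy=0,und=.082,grip_h=.033,dyaw=0):
    """sheet origin at rack x xs (m), y .0615+dy, underside height und"""
    a=RK[2]; x=xs-.095; y=.0615+dy
    g=[RK[0]+np.cos(a)*x-np.sin(a)*y,RK[1]+np.sin(a)*x+np.cos(a)*y,und+grip_h]
    goal(g,90+np.degrees(a)+dyaw)
    s,r,t=tool(); d=t-np.r_[RK[:2],0]; rx=np.cos(a)*d[0]+np.sin(a)*d[1]; ry=-np.sin(a)*d[0]+np.cos(a)*d[1]
    f=s["contact_force"]; fr=np.array([np.cos(a)*f[0]+np.sin(a)*f[1],-np.sin(a)*f[0]+np.cos(a)*f[1],f[2]])
    print("sheet in rack mm",np.round(1000*np.array([rx+.095,ry-.0615,t[2]-grip_h]),1),"F rack",np.round(fr,1),"T",np.round(s["ft_torque"],2))
E
python3 -m pendant '{"linear":[[0,0,-1],[0,0,-2.5],[0,0,-5],[0,0,-8],[0,0,-11],[0,0,-14],[0,0,-16],[0,0,-16.5],[0,0,-16.5],[0,0,-16.5]],"rotation":[[0,0,0],[0,0,0],[0,0,0],[0,0,0],[0,0,0],[0,0,0],[0,0,0],[0,0,0],[0,0,0],[0,0,0]],"grip":[1,1,1,1,1,1,1,1,1,1]}'
python3 -c "
from h import *
rgoal(-.08,und=.165)"
```

```text
time: 6.92
tool_pos: [0.3895, -0.3093, 0.1961]
tool_rot: [-0.001, 0.675, 0.738, 0.0]
contact_force: [0.1, -0.2, -2.4]
gripper_width: 0.13
t 6.92 at [ 0.3895 -0.3093  0.1961] lin cm [33.4   7.36 -0.13] rot [-0.11 -0.11 11.5 ] F [ 0.1 -0.2 -2.4] w 0.13
sheet in rack mm [ -85.6 -342.   163.1] F rack [ 0.1 -0.2 -2.4] T [0.01 0.18 0.05]
```

```bash
python3 -m pendant '{"linear":[[1.5,0.4,0],[5,1.2,0],[9,2,0],[13,3,0],[17,4,0],[21,4.8,0],[25,5.6,0],[29,6.4,0],[32,7,0],[33.4,7.4,0]],"rotation":[[0,0,0.5],[0,0,1.5],[0,0,3],[0,0,4.5],[0,0,6],[0,0,7.5],[0,0,9],[0,0,10],[0,0,11],[0,0,11.5]],"grip":[1,1,1,1,1,1,1,1,1,1]}'
python3 -c "
from h import *
rgoal(-.08,und=.082)"
```

```text
time: 7.75
tool_pos: [0.432, 0.0328, 0.1946]
tool_rot: [-0.003, 0.744, 0.668, -0.001]
contact_force: [0.6, -1.2, -2.2]
gripper_width: 0.127
t 7.75 at [0.432  0.0328 0.1946] lin cm [-0.29  0.17  7.96] rot [-0.33 -0.09  0.17] F [ 0.6 -1.2 -2.2] w 0.127
sheet in rack mm [-81.2   2.8 161.6] F rack [ 0.7 -1.2 -2.2] T [0.03 0.17 0.07]
```

```bash
python3 -m pendant '{"linear":[[0,0,1],[0,0,3],[0,0,5],[0,0,7],[0,0,8],[0,0,8],[0,0,8],[0,0,8],[0,0,8],[0,0,8]],"rotation":[[0,0,0],[0,0,0],[0,0,0],[0,0,0],[0,0,0],[0,0,0],[0,0,0],[0,0,0],[0,0,0],[0,0,0]],"grip":[1,1,1,1,1,1,1,1,1,1]}'
python3 - <<'E'
from h import *
import pickle
rgoal(-.08,und=.082)
for n in("scene","top","wrist"):
    f=manip.grab_frame(n)[:,:,::-1]; cv2.imwrite(f"pics/{n}5.png",f)
    if n=="wrist": pickle.dump(calib(n),open("pics/w5.pkl","wb")); 
a=cv2.imread("pics/top5.png")[130:270,220:345]; b=cv2.imread("pics/scene5.png")[130:270,180:320]
cv2.imwrite("pics/c5.png",np.hstack([cv2.resize(a,None,fx=3,fy=4),cv2.resize(b,None,fx=3,fy=4)]))
E
```

```text
time: 8.58
tool_pos: [0.435, 0.029, 0.1191]
tool_rot: [0.001, 0.745, 0.667, 0.001]
contact_force: [-0.3, -0.6, -2.0]
gripper_width: 0.131
t 8.58 at [0.435  0.029  0.1191] lin cm [ 0.07 -0.21  0.41] rot [ 0.15  0.   -0.02] F [-0.3 -0.6 -2. ] w 0.131
sheet in rack mm [-77.9  -0.7  86.1] F rack [-0.2 -0.6 -2. ] T [ 0.03  0.16 -0.02]
```

View pics/c5.png

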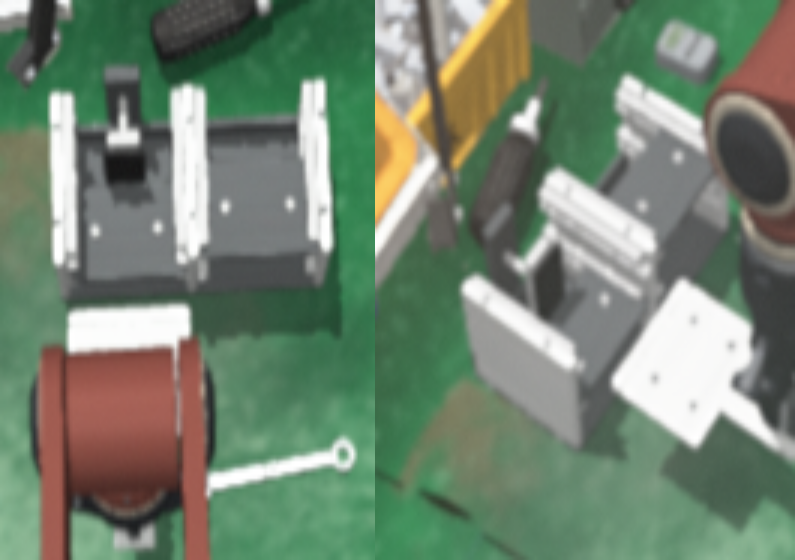

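The views show the panel held level and square in front of the left bay, with its top-view leading corners near (242.7,207) and (283.3,206). I'll check the lateral alignment between panel and bay from subpixel edges in the same top picture.

```bash
python3 - <<'E'
from h import *
c=calib("top"); g=cv2.imread("pics/top5.png")[:,:,2].astype(float)   # red: white high, green low
a=RK[2]
def rack(w): d=w[:,:2]-RK[:2]; return np.c_[np.cos(a)*d[:,0]+np.sin(a)*d[:,1],-np.sin(a)*d[:,0]+np.cos(a)*d[:,1]]*1000
def edges(r,c0,c1):
    p=g[r,c0:c1]; t=(p.max()+p.min())/2; k=np.where((p[:-1]-t)*(p[1:]-t)<0)[0]
    return [(c0+i+(t-p[i])/(p[i+1]-p[i]),r) for i in k]
for r in(209,211,213):
    e=edges(r,230,300); print("panel",r,[round(x[0],1) for x in e],np.round(rack(world(c,e,[.09]*len(e)))[:,1],1))
for r in(165,175,185):
    e=edges(r,228,300); print("walls",r,[round(x[0],1) for x in e],np.round(rack(world(c,e,[.096]*len(e)))[:,1],1))
e=[]
for x in range(248,280,6):
    p=g[200:212,x]; t=(p.max()+p.min())/2; k=np.where((p[:-1]<t)&(p[1:]>=t))[0][0]; e.append((x,200+k+(t-p[k])/(p[k+1]-p[k])))
w=rack(world(c,e,[.09]*len(e))); print("lead x",np.round(w,1).tolist(),"tilt deg",np.degrees(np.polyfit(w[:,1],w[:,0],1)[0]))
E
```

```text
panel 209 [np.float64(242.0), np.float64(282.9)] [116.7   4.7]
panel 211 [np.float64(242.2), np.float64(283.1)] [116.5   4.4]
panel 213 [np.float64(241.8), np.float64(283.0)] [117.7   5. ]
walls 165 [np.float64(236.0), np.float64(244.6), np.float64(255.3), np.float64(265.8), np.float64(277.2), np.float64(288.2)] [130.  106.2  76.2  46.9  15.2 -15.5]
walls 175 [np.float64(236.2), np.float64(245.4), np.float64(276.7), np.float64(289.6)] [130.1 104.5  17.8 -18.1]
walls 185 [np.float64(237.6), np.float64(245.1), np.float64(271.3), np.float64(273.0), np.float64(277.4), np.float64(289.0)] [127.  106.1  34.   29.1  17.1 -14.9]
lead x [[-31.9, 100.2], [-32.0, 83.7], [-32.4, 67.3], [-32.4, 50.8], [-32.1, 34.3], [-32.0, 17.8]] tilt deg 0.08810026378058732
```

Top camera and arm agree: lead edge at −32 mm, lateral offset about −0.7 mm, yaw within 0.1°. I'll lower to groove height and advance to just short of the rack.

```bash
python3 -m pendant '{"linear":[[0.07,0.3,0.2],[0.07,0.6,0.4],[0.07,1,0.4],[0.07,1.4,0.4],[0.07,1.8,0.4],[0.07,2.2,0.4],[0.07,2.5,0.4],[0.07,2.7,0.4],[0.07,2.7,0.4],[0.07,2.7,0.4]],"rotation":[[0,0,0],[0,0,0],[0,0,0],[0,0,0],[0,0,0],[0,0,0],[0,0,0],[0,0,0],[0,0,0],[0,0,0]],"grip":[1,1,1,1,1,1,1,1,1,1]}'
python3 -c "
from h import *
rgoal(-.04,und=.082)"
```

```text
time: 9.57
tool_pos: [0.461, 0.0269, 0.1137]
tool_rot: [-0.0, 0.745, 0.667, -0.0]
contact_force: [0.6, 0.1, -1.5]
gripper_width: 0.129
t 9.57 at [0.461  0.0269 0.1137] lin cm [-0.01  1.18 -0.13] rot [-0.01  0.   -0.  ] F [ 0.6  0.1 -1.5] w 0.129
sheet in rack mm [-51.8   0.1  80.7] F rack [ 0.5  0.1 -1.5] T [-0.02  0.14 -0.  ]
```

```bash
python3 -m pendant '{"linear":[[0,0,-0.13],[0,0.2,-0.13],[0,0.4,-0.13],[0,0.6,-0.13],[0,0.8,-0.13],[0,1,-0.13],[0,1.2,-0.13],[0,1.4,-0.13],[0,1.6,-0.13],[0,1.6,-0.13]],"rotation":[[0,0,0],[0,0,0],[0,0,0],[0,0,0],[0,0,0],[0,0,0],[0,0,0],[0,0,0],[0,0,0],[0,0,0]],"grip":[1,1,1,1,1,1,1,1,1,1]}'
python3 -c "
from h import *
rgoal(-.03,und=.082)"
```

```text
time: 10.4
tool_pos: [0.4773, 0.0251, 0.1151]
tool_rot: [0.0, 0.745, 0.667, 0.0]
contact_force: [-0.2, -0.8, -2.0]
gripper_width: 0.127
t 10.4 at [0.4773 0.0251 0.1151] lin cm [-0.01  0.54  0.01] rot [ 0.02  0.   -0.01] F [-0.2 -0.8 -2. ] w 0.127
sheet in rack mm [-35.4   0.1  82.1] F rack [-0.1 -0.8 -2. ] T [-0.01  0.21 -0.02]
```

```bash
python3 -m pendant '{"linear":[[0,0.15,0],[0,0.3,0],[0,0.45,0],[0,0.6,0],[0,0.75,0],[0,0.9,0],[0,1.05,0],[0,1.2,0],[0,1.3,0],[0,1.3,0]],"rotation":[[0,0,0],[0,0,0],[0,0,0],[0,0,0],[0,0,0],[0,0,0],[0,0,0],[0,0,0],[0,0,0],[0,0,0]],"grip":[1,1,1,1,1,1,1,1,1,1]}'
python3 -c "
from h import *
rgoal(-.02,und=.082)"
```

```text
time: 11.23
tool_pos: [0.49, 0.0237, 0.1151]
tool_rot: [0.0, 0.745, 0.667, 0.0]
contact_force: [-0.4, -0.4, -2.4]
gripper_width: 0.131
t 11.23 at [0.49   0.0237 0.1151] lin cm [-0.01  0.26  0.01] rot [ 0.01  0.   -0.01] F [-0.4 -0.4 -2.4] w 0.131
sheet in rack mm [-22.6   0.1  82.1] F rack [-0.3 -0.5 -2.4] T [0.04 0.17 0.02]
```

The lead edge is past the lips without contact. I'll slide on to short of the earliest stop position.

```bash
python3 -m pendant '{"linear":[[0,0.3,0],[0,0.7,0],[0,1.1,0],[0,1.5,0],[0,1.9,0],[0,2.3,0],[0,2.7,0],[0,3,0],[0,3,0],[0,3,0]],"rotation":[[0,0,0],[0,0,0],[0,0,0],[0,0,0],[0,0,0],[0,0,0],[0,0,0],[0,0,0],[0,0,0],[0,0,0]],"grip":[1,1,1,1,1,1,1,1,1,1]}'
python3 -c "
from h import *
rgoal(.025,und=.082)"
python3 -m pendant '{"linear":[[0,0.2,0],[0,0.4,0],[0,0.6,0],[0,0.8,0],[0,1,0],[0,1.2,0],[0,1.4,0],[0,1.6,0],[0,1.6,0],[0,1.6,0]],"rotation":[[0,0,0],[0,0,0],[0,0,0],[0,0,0],[0,0,0],[0,0,0],[0,0,0],[0,0,0],[0,0,0],[0,0,0]],"grip":[1,1,1,1,1,1,1,1,1,1]}'
python3 -c "
from h import *
rgoal(.03,und=.082)"
```

```text
time: 12.07
tool_pos: [0.5197, 0.0204, 0.115]
tool_rot: [-0.0, 0.745, 0.667, -0.0]
contact_force: [-0.2, -0.7, -2.4]
gripper_width: 0.125
t 12.07 at [0.5197 0.0204 0.115 ] lin cm [-0.01  1.77  0.  ] rot [-0.01  0.   -0.01] F [-0.2 -0.7 -2.4] w 0.125
sheet in rack mm [ 7.3  0.1 82. ] F rack [-0.2 -0.7 -2.4] T [-0.02  0.18 -0.05]
time: 12.9
tool_pos: [0.5356, 0.0186, 0.115]
tool_rot: [-0.0, 0.745, 0.667, -0.0]
contact_force: [-0.3, -0.2, -2.5]
gripper_width: 0.127
t 12.9 at [0.5356 0.0186 0.115 ] lin cm [-0.01  0.68  0.  ] rot [-0.01  0.   -0.01] F [-0.3 -0.2 -2.5] w 0.127
sheet in rack mm [23.2  0.1 82. ] F rack [-0.2 -0.3 -2.5] T [-0.    0.17 -0.03]
```

```bash
cat > ok.py <<'E'
import sys
from h import *
s=manip.state(); a=RK[2]; f=s["contact_force"]; t=s["tool_pos"]
fx=np.cos(a)*f[0]+np.sin(a)*f[1]; x=np.cos(a)*(t[0]-RK[0])+np.sin(a)*(t[1]-RK[1])+.095
print("xs mm",round(x*1000,2),"z",round(t[2]*1000-33,1),"Fx",round(fx,2),"Fz",round(f[2],1)); sys.exit(fx<-1.8)
E
python3 -m pendant '{"linear":[[0,0.1,0],[0,0.2,0],[0,0.3,0],[0,0.4,0],[0,0.5,0],[0,0.6,0],[0,0.6,0],[0,0.6,0],[0,0.6,0],[0,0.6,0]],"rotation":[[0,0,0],[0,0,0],[0,0,0],[0,0,0],[0,0,0],[0,0,0],[0,0,0],[0,0,0],[0,0,0],[0,0,0]],"grip":[1,1,1,1,1,1,1,1,1,1]}' >/dev/null
python3 ok.py && python3 -m pendant '{"linear":[[0,0.01,0],[0,0.02,0],[0,0.04,0],[0,0.05,0],[0,0.06,0],[0,0.08,0],[0,0.09,0],[0,0.1,0],[0,0.1,0],[0,0.1,0]],"rotation":[[0,0,0],[0,0,0],[0,0,0],[0,0,0],[0,0,0],[0,0,0],[0,0,0],[0,0,0],[0,0,0],[0,0,0]],"grip":[1,1,1,1,1,1,1,1,1,1]}' >/dev/null
python3 ok.py && python3 -m pendant '{"linear":[[0,0.01,0],[0,0.02,0],[0,0.04,0],[0,0.05,0],[0,0.06,0],[0,0.08,0],[0,0.09,0],[0,0.1,0],[0,0.1,0],[0,0.1,0]],"rotation":[[0,0,0],[0,0,0],[0,0,0],[0,0,0],[0,0,0],[0,0,0],[0,0,0],[0,0,0],[0,0,0],[0,0,0]],"grip":[1,1,1,1,1,1,1,1,1,1]}' >/dev/null
python3 ok.py && python3 -m pendant '{"linear":[[0,0.01,0],[0,0.02,0],[0,0.04,0],[0,0.05,0],[0,0.06,0],[0,0.08,0],[0,0.09,0],[0,0.1,0],[0,0.1,0],[0,0.1,0]],"rotation":[[0,0,0],[0,0,0],[0,0,0],[0,0,0],[0,0,0],[0,0,0],[0,0,0],[0,0,0],[0,0,0],[0,0,0]],"grip":[1,1,1,1,1,1,1,1,1,1]}' >/dev/null
python3 ok.py && python3 -m pendant '{"linear":[[0,0.01,0],[0,0.02,0],[0,0.04,0],[0,0.05,0],[0,0.06,0],[0,0.08,0],[0,0.09,0],[0,0.1,0],[0,0.1,0],[0,0.1,0]],"rotation":[[0,0,0],[0,0,0],[0,0,0],[0,0,0],[0,0,0],[0,0,0],[0,0,0],[0,0,0],[0,0,0],[0,0,0]],"grip":[1,1,1,1,1,1,1,1,1,1]}' >/dev/null
python3 ok.py
```

```text
xs mm 29.13 z 82.0 Fx 0.26 Fz -2.7
xs mm 29.13 z 82.0 Fx 0.26 Fz -2.7
xs mm 29.13 z 82.0 Fx 0.26 Fz -2.7
xs mm 29.13 z 82.0 Fx 0.26 Fz -2.7
xs mm 29.13 z 82.0 Fx 0.26 Fz -2.7False
False
False
False
False
```

The guard's exit code was faulty, so it printed False and blocked every step. Only the first move ran. I'll fix it and continue.

```bash
sed -i 's/sys.exit(fx<-1.8)/sys.exit(int(fx<-1.8))/' ok.py
python3 ok.py && python3 -m pendant '{"linear":[[0,0.01,0],[0,0.02,0],[0,0.04,0],[0,0.05,0],[0,0.06,0],[0,0.08,0],[0,0.09,0],[0,0.1,0],[0,0.1,0],[0,0.1,0]],"rotation":[[0,0,0],[0,0,0],[0,0,0],[0,0,0],[0,0,0],[0,0,0],[0,0,0],[0,0,0],[0,0,0],[0,0,0]],"grip":[1,1,1,1,1,1,1,1,1,1]}' >/dev/null
python3 ok.py && python3 -m pendant '{"linear":[[0,0.01,0],[0,0.02,0],[0,0.04,0],[0,0.05,0],[0,0.06,0],[0,0.08,0],[0,0.09,0],[0,0.1,0],[0,0.1,0],[0,0.1,0]],"rotation":[[0,0,0],[0,0,0],[0,0,0],[0,0,0],[0,0,0],[0,0,0],[0,0,0],[0,0,0],[0,0,0],[0,0,0]],"grip":[1,1,1,1,1,1,1,1,1,1]}' >/dev/null
python3 ok.py && python3 -m pendant '{"linear":[[0,0.01,0],[0,0.02,0],[0,0.04,0],[0,0.05,0],[0,0.06,0],[0,0.08,0],[0,0.09,0],[0,0.1,0],[0,0.1,0],[0,0.1,0]],"rotation":[[0,0,0],[0,0,0],[0,0,0],[0,0,0],[0,0,0],[0,0,0],[0,0,0],[0,0,0],[0,0,0],[0,0,0]],"grip":[1,1,1,1,1,1,1,1,1,1]}' >/dev/null
python3 ok.py && python3 -m pendant '{"linear":[[0,0.01,0],[0,0.02,0],[0,0.04,0],[0,0.05,0],[0,0.06,0],[0,0.08,0],[0,0.09,0],[0,0.1,0],[0,0.1,0],[0,0.1,0]],"rotation":[[0,0,0],[0,0,0],[0,0,0],[0,0,0],[0,0,0],[0,0,0],[0,0,0],[0,0,0],[0,0,0],[0,0,0]],"grip":[1,1,1,1,1,1,1,1,1,1]}' >/dev/null
python3 ok.py && python3 -m pendant '{"linear":[[0,0.01,0],[0,0.02,0],[0,0.04,0],[0,0.05,0],[0,0.06,0],[0,0.08,0],[0,0.09,0],[0,0.1,0],[0,0.1,0],[0,0.1,0]],"rotation":[[0,0,0],[0,0,0],[0,0,0],[0,0,0],[0,0,0],[0,0,0],[0,0,0],[0,0,0],[0,0,0],[0,0,0]],"grip":[1,1,1,1,1,1,1,1,1,1]}' >/dev/null
python3 ok.py && python3 -m pendant '{"linear":[[0,0.01,0],[0,0.02,0],[0,0.04,0],[0,0.05,0],[0,0.06,0],[0,0.08,0],[0,0.09,0],[0,0.1,0],[0,0.1,0],[0,0.1,0]],"rotation":[[0,0,0],[0,0,0],[0,0,0],[0,0,0],[0,0,0],[0,0,0],[0,0,0],[0,0,0],[0,0,0],[0,0,0]],"grip":[1,1,1,1,1,1,1,1,1,1]}' >/dev/null
python3 ok.py
```

```text
xs mm 29.13 z 82.0 Fx 0.26 Fz -2.7
xs mm 30.18 z 82.1 Fx -0.66 Fz -2.1
xs mm 31.17 z 82.0 Fx -0.21 Fz -2.2
xs mm 32.12 z 82.0 Fx -0.42 Fz -2.2
xs mm 33.17 z 82.0 Fx -0.71 Fz -2.1
xs mm 34.16 z 82.0 Fx -0.54 Fz -2.4
xs mm 35.18 z 82.1 Fx -0.64 Fz -2.6
```

```bash

python3 ok.py && python3 -m pendant '{"linear":[[0,0.01,0],[0,0.02,0],[0,0.04,0],[0,0.05,0],[0,0.06,0],[0,0.08,0],[0,0.09,0],[0,0.1,0],[0,0.1,0],[0,0.1,0]],"rotation":[[0,0,0],[0,0,0],[0,0,0],[0,0,0],[0,0,0],[0,0,0],[0,0,0],[0,0,0],[0,0,0],[0,0,0]],"grip":[1,1,1,1,1,1,1,1,1,1]}' >/dev/null
python3 ok.py && python3 -m pendant '{"linear":[[0,0.01,0],[0,0.02,0],[0,0.04,0],[0,0.05,0],[0,0.06,0],[0,0.08,0],[0,0.09,0],[0,0.1,0],[0,0.1,0],[0,0.1,0]],"rotation":[[0,0,0],[0,0,0],[0,0,0],[0,0,0],[0,0,0],[0,0,0],[0,0,0],[0,0,0],[0,0,0],[0,0,0]],"grip":[1,1,1,1,1,1,1,1,1,1]}' >/dev/null
python3 ok.py && python3 -m pendant '{"linear":[[0,0.01,0],[0,0.02,0],[0,0.04,0],[0,0.05,0],[0,0.06,0],[0,0.08,0],[0,0.09,0],[0,0.1,0],[0,0.1,0],[0,0.1,0]],"rotation":[[0,0,0],[0,0,0],[0,0,0],[0,0,0],[0,0,0],[0,0,0],[0,0,0],[0,0,0],[0,0,0],[0,0,0]],"grip":[1,1,1,1,1,1,1,1,1,1]}' >/dev/null
python3 ok.py && python3 -m pendant '{"linear":[[0,0.01,0],[0,0.02,0],[0,0.04,0],[0,0.05,0],[0,0.06,0],[0,0.08,0],[0,0.09,0],[0,0.1,0],[0,0.1,0],[0,0.1,0]],"rotation":[[0,0,0],[0,0,0],[0,0,0],[0,0,0],[0,0,0],[0,0,0],[0,0,0],[0,0,0],[0,0,0],[0,0,0]],"grip":[1,1,1,1,1,1,1,1,1,1]}' >/dev/null
python3 ok.py && python3 -m pendant '{"linear":[[0,0.01,0],[0,0.02,0],[0,0.04,0],[0,0.05,0],[0,0.06,0],[0,0.08,0],[0,0.09,0],[0,0.1,0],[0,0.1,0],[0,0.1,0]],"rotation":[[0,0,0],[0,0,0],[0,0,0],[0,0,0],[0,0,0],[0,0,0],[0,0,0],[0,0,0],[0,0,0],[0,0,0]],"grip":[1,1,1,1,1,1,1,1,1,1]}' >/dev/null
python3 ok.py && python3 -m pendant '{"linear":[[0,0.01,0],[0,0.02,0],[0,0.04,0],[0,0.05,0],[0,0.06,0],[0,0.08,0],[0,0.09,0],[0,0.1,0],[0,0.1,0],[0,0.1,0]],"rotation":[[0,0,0],[0,0,0],[0,0,0],[0,0,0],[0,0,0],[0,0,0],[0,0,0],[0,0,0],[0,0,0],[0,0,0]],"grip":[1,1,1,1,1,1,1,1,1,1]}' >/dev/null
python3 ok.py
```

```text
xs mm 35.18 z 82.1 Fx -0.64 Fz -2.6
xs mm 36.1 z 82.0 Fx -1.88 Fz -2.6
xs mm 36.1 z 82.0 Fx -1.88 Fz -2.6
xs mm 36.1 z 82.0 Fx -1.88 Fz -2.6
xs mm 36.1 z 82.0 Fx -1.88 Fz -2.6
xs mm 36.1 z 82.0 Fx -1.88 Fz -2.6
xs mm 36.1 z 82.0 Fx -1.88 Fz -2.6
```

Fx rises to −1.9 N with Fz unchanged, so this isn't rail drag. I'll press on in small steps to about 5 N.

```bash

python3 -m pendant '{"linear":[[0,0.01,0],[0,0.02,0],[0,0.03,0],[0,0.04,0],[0,0.04,0],[0,0.04,0],[0,0.04,0],[0,0.04,0],[0,0.04,0],[0,0.04,0]],"rotation":[[0,0,0],[0,0,0],[0,0,0],[0,0,0],[0,0,0],[0,0,0],[0,0,0],[0,0,0],[0,0,0],[0,0,0]],"grip":[1,1,1,1,1,1,1,1,1,1]}' >/dev/null
python3 ok.py
```

```text
xs mm 36.39 z 82.0 Fx -4.22 Fz -0.7
```

```bash

python3 -m pendant '{"linear":[[0,0.01,0],[0,0.02,0],[0,0.03,0],[0,0.03,0],[0,0.03,0],[0,0.03,0],[0,0.03,0],[0,0.03,0],[0,0.03,0],[0,0.03,0]],"rotation":[[0,0,0],[0,0,0],[0,0,0],[0,0,0],[0,0,0],[0,0,0],[0,0,0],[0,0,0],[0,0,0],[0,0,0]],"grip":[1,1,1,1,1,1,1,1,1,1]}' 
python3 ok.py
```

```text
time: 21.23
tool_pos: [0.5488, 0.0172, 0.1149]
tool_rot: [-0.0, 0.745, 0.667, -0.0]
contact_force: [-6.0, 0.1, -1.1]
gripper_width: 0.127
xs mm 36.51 z 81.9 Fx -5.94 Fz -1.1
```

Pressed at 5.9 N for more than 0.3 s, with the hard stop about 81.5 mm behind the front. I'll ease off half a millimetre, staying inside the buffer's 4 mm, and lower the sheet onto the ledges.

```bash

python3 -m pendant '{"linear":[[0,0,0],[0,0,0],[0,0,0],[0,-0.05,0],[0,-0.1,0],[0,-0.1,0.04],[0,-0.1,0.08],[0,-0.1,0.12],[0,-0.1,0.14],[0,-0.1,0.14]],"rotation":[[0,0,0],[0,0,0],[0,0,0],[0,0,0],[0,0,0],[0,0,0],[0,0,0],[0,0,0],[0,0,0],[0,0,0]],"grip":[1,1,1,1,1,1,1,1,1,1]}' 
python3 ok.py
```

```text
time: 22.07
tool_pos: [0.5484, 0.0172, 0.1138]
tool_rot: [0.0, 0.745, 0.667, 0.0]
contact_force: [-2.0, 0.4, -1.3]
gripper_width: 0.131
xs mm 36.16 z 80.8 Fx -2.08 Fz -1.3
```

```bash

python3 -m pendant '{"linear":[[0,-0.02,0.02],[0,-0.05,0.04],[0,-0.05,0.06],[0,-0.05,0.06],[0,-0.05,0.06],[0,-0.05,0.06],[0,-0.05,0.06],[0,-0.05,0.06],[0,-0.05,0.06],[0,-0.05,0.06]],"rotation":[[0,0,0],[0,0,0],[0,0,0],[0,0,0],[0,0,0],[0,0,0],[0,0,0],[0,0,0],[0,0,0],[0,0,0]],"grip":[1,1,1,1,1,1,1,1,1,1]}' 
python3 ok.py
```

```text
time: 22.9
tool_pos: [0.5477, 0.0173, 0.1131]
tool_rot: [0.0, 0.745, 0.667, 0.0]
contact_force: [0.8, 0.2, -1.1]
gripper_width: 0.129
xs mm 35.49 z 80.1 Fx 0.79 Fz -1.1
```

```bash

python3 -m pendant '{"linear":[[0,0,0],[0,0,0],[0,0,0],[0,0,0],[0,0,0],[0,0,0],[0,0,0],[0,0,0],[0,0,0],[0,0,0]],"rotation":[[0,0,0],[0,0,0],[0,0,0],[0,0,0],[0,0,0],[0,0,0],[0,0,0],[0,0,0],[0,0,0],[0,0,0]],"grip":[0.87,0.85,0.83,0.8,0.78,0.75,0.7,0.65,0.6,0.55]}' 
python3 - <<'E'
from h import *
rgoal(.0355,und=.082)
for n in("scene","top"): cv2.imwrite(f"pics/{n}6.png",manip.grab_frame(n)[:,:,::-1])
E
```

```text
time: 23.73
tool_pos: [0.5476, 0.0173, 0.113]
tool_rot: [-0.0, 0.745, 0.667, -0.0]
contact_force: [0.7, 0.1, -1.0]
gripper_width: 0.449
t 23.73 at [0.5476 0.0173 0.113 ] lin cm [-0.01  0.01 -0.2 ] rot [-0.    0.   -0.01] F [ 0.7  0.1 -1. ] w 0.449
sheet in rack mm [35.4  0.1 80. ] F rack [ 0.6  0.2 -1. ] T [-0.01 -0.02  0.02]
```

```bash

python3 -m pendant '{"linear":[[0,0,-0.5],[0,0,-1.5],[0,0,-3],[0,0,-5],[0,0,-7],[0,0,-9],[0,0,-11],[0,0,-13],[0,0,-14],[0,0,-14]],"rotation":[[0,0,0],[0,0,0],[0,0,0],[0,0,0],[0,0,0],[0,0,0],[0,0,0],[0,0,0],[0,0,0],[0,0,0]],"grip":[0.55,0.55,0.55,0.55,0.55,0.55,0.55,0.55,0.55,0.55]}' 
python3 -m pendant '{"linear":[[0,2,0],[0,4,0],[0,6,0],[0,8,0],[0,8,0],[0,8,0],[0,8,0],[0,8,0],[0,8,0],[0,8,0]],"rotation":[[0,0,0],[0,0,0],[0,0,0],[0,0,0],[0,0,0],[0,0,0],[0,0,0],[0,0,0],[0,0,0],[0,0,0]],"grip":[0,0,0,0,0,0,0,0,0,0]}' 
python3 - <<'E'
from h import *
import pickle
c=calib("wrist"); f=manip.grab_frame("wrist")[:,:,::-1]; cv2.imwrite("pics/w7.png",cv2.resize(f,(800,600),interpolation=cv2.INTER_CUBIC)); pickle.dump(c,open("pics/w7.pkl","wb"))
E
```

```text
time: 24.67
tool_pos: [0.5492, 0.0171, 0.2573]
tool_rot: [0.003, 0.745, 0.667, 0.002]
contact_force: [0.6, -0.1, -0.6]
gripper_width: 0.448
time: 25.5
tool_pos: [0.6266, 0.0085, 0.2532]
tool_rot: [0.0, 0.745, 0.667, 0.0]
contact_force: [-0.4, 1.1, -0.1]
gripper_width: 1.001
```

View pics/w7.png

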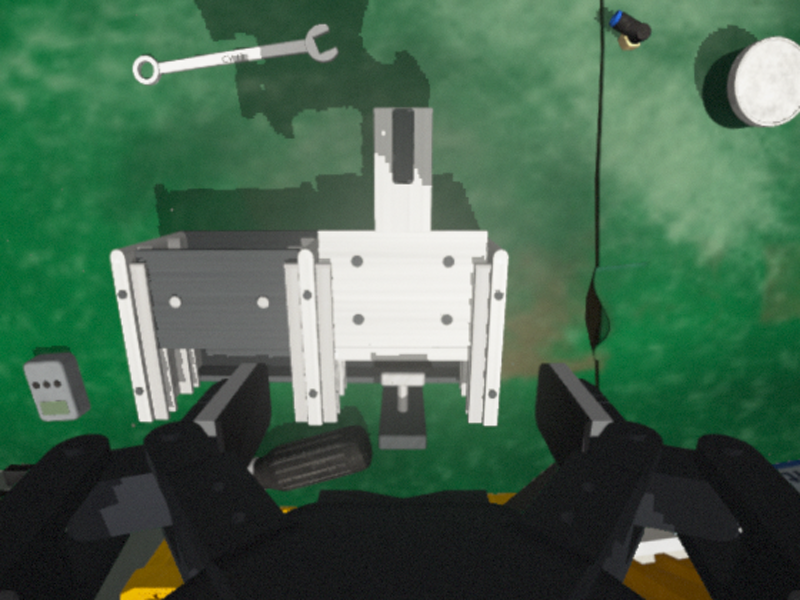

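The sheet lies square in the left bay above the blanking plate. Its rear corners are at (319,233) and (486,233), and its lead edge at row 358 is close to the stop bar at row 373. I'll check its position numerically and zoom in on the stop.

```bash
python3 - <<'E'
from h import *
import pickle
c=pickle.load(open("pics/w7.pkl","rb")); a=RK[2]
w=world(c,np.array([[319,233],[486,232],[404,108],[403,183]])*.7,[.084,.084,.084,.119]); d=w[:,:2]-RK[:2]
q=np.c_[np.cos(a)*d[:,0]+np.sin(a)*d[:,1],-np.sin(a)*d[:,0]+np.cos(a)*d[:,1]]*1000
print(np.round(q,1).tolist(),"xs from rear edge",q[:2,0].mean()+45,"tongue",q[2,0]+120,"y",q[:2,1].mean(),"yaw deg",np.degrees(np.arctan2(q[0,0]-q[1,0],q[1,1]-q[0,1])))
f=cv2.imread("pics/w7.png"); cv2.imwrite("pics/c7.png",cv2.resize(f[330:455,310:500],None,fx=4,fy=4,interpolation=cv2.INTER_CUBIC))
E
```

```text
[[-8.5, 7.2], [-9.0, 115.1], [-84.4, 62.1], [-40.6, 61.4]] xs from rear edge 36.284671593093194 tongue 35.55128878023743 y 61.13894307900442 yaw deg 0.278228526239907
```

View pics/c7.png

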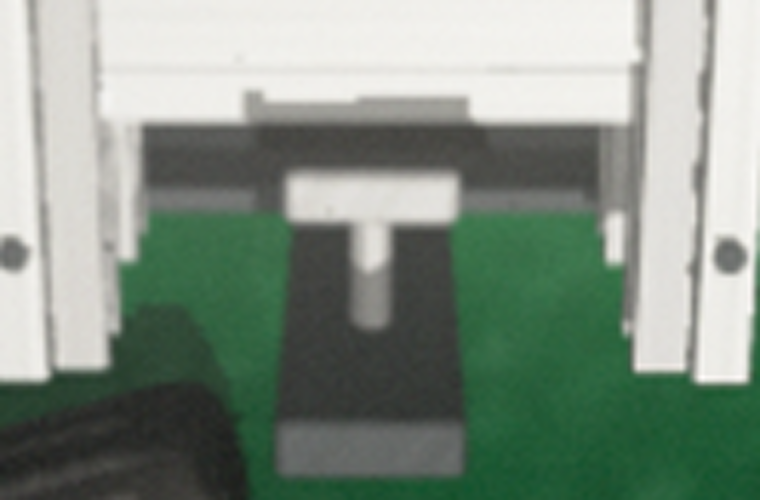

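Position agrees: the sheet is at about 35.5–36.3 mm, where it was released. That is about 1 mm short of the hard stop, well inside the buffer's 4 mm travel. Handing in.

```bash
python3 -c "
from plant import manip
print(manip.job_done(), manip.state()['time'])"
```

```text
the job is handed in; nothing more can be done
the job is handed in; nothing more can be done
```

The sheet is on the left bay's high rails, handle out, and I believe it is touching the back stop. That contact comes from position and force, because the cameras couldn't show the buffer face clearly. The job was handed in at about 26 s, and no verdict was reported.

- **Rail choice:** The wrist view and the model overlay both put the dark plate on the left bay's low rails, so the high pair was the free one.
- **Insertion:** The top camera and the arm agreed on the sheet's position in front of the rack to about 1 mm and 0.1°. It slid in with no noticeable contact force.
- **Back stop:** Light spring contact began at about 33 mm of sheet position. The force then rose sharply at 36 mm and reached 5.9 N, held for well over 0.3 s. The vertical force stayed small, between −0.7 and −2.7 N, so this was not drag on the rails.
- **Release:** I backed off about 1 mm, lowered the sheet onto the ledges and let go.
- **Last check:** A wrist picture put the sheet at about 36 mm depth, 0.4 mm from the bay's middle and 0.3° off square. It had not moved since release and is within the buffer's 4 mm travel.
- **Other things on the bench:** The gripper kept clear of them. I did not measure their positions again.
- **Guard fault:** My force-check script first returned a wrong exit code. It only blocked moves, and I fixed it before going on.

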